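# Dip the oil level of a bench vacuum pump

## Task

Check the oil of the vacuum pump: pull the dust plug out of its slanted gauge tube and lay it in the drip tray, then take the dipstick off the tray's two rests, push it into the tube until its collar sits fully home on the mouth, and draw it straight out again. Finish while still holding the dipstick by its handle, level and still, at least 15 cm above the worktop and touching nothing else, so that the oil mark can be read; do not put it down, and do not knock the bottles.

Things in the scene. Friction and masses are not known exactly. Their poses are not given: they have to be found in the camera images.
- pump: bench vacuum pump, fixed: grey oil case 106 deep x 128 wide x 152 mm high, a finned motor behind it, 246 mm long in all. Origin on the worktop under the middle of the oil case's front face; -x is its front, z up. On the case a steel inlet neck and a black filter, tops at 198 mm, no nearer than 40 mm behind the front face
- gauge_tube: straight steel gauge tube in front of the pump's oil case, fixed to it, leaning 35 degrees from upright towards the pump's front. Origin at the centre of its open mouth (170 mm above the worktop, 42 mm before the case's front face); z points out of the tube along its axis, y is level. Bore 14 mm, 125 mm deep, flared to 26 mm over the last 15 mm; flat rim 33 mm outside
- plug: black rubber dust plug, loose, 30 g, at first seated in the gauge tube with its axes along the tube's. Origin at the centre of the underside of its round flange (34 mm across, 4 mm thick); stem 12 mm thick and 22 mm long towards -z; flat grip tab towards +z, 20 mm wide along x, 10 mm thick along y, from 4 to 29 mm above the origin
- tray: shallow steel drip tray, fixed, 150 mm along its x, 96 mm along y, walls 16 mm high, floor 3 mm. Origin on the worktop under its middle. Two forked rests 28 mm wide stand in it at x = -69 mm (52 mm high) and x = +44 mm (50 mm high), both centred at y = +24 mm; the half at negative y is empty
- dipstick: dipstick, loose, 60 g, lies level on the rests at first, axes along the tray's, axis 45 mm above the worktop. Origin on the rod's axis at the seat face of its collar; x points along the rod to the tip. Steel rod 10 mm thick, 115 mm from collar to tip, tip tapered; round collar 35 mm across, x = -6 to 0 mm; behind it a flat white handle in the x-z plane, 9 mm thick along y, ending in a 32 mm disc
- dip_tip (a point): tip of the dipstick, on its axis, 115 mm from the collar's seat
- dip_grip (a point): centre of the round end of the dipstick's flat handle (32 mm diameter, 9 mm thick), on its axis, 52 mm behind the collar's seat; outside the tray when it lies on the rests
- bottle_te: bystander: brown bottle with a white cap, 50 mm diameter, 105 mm high, origin at the centre of its underside
- bottle_ethanol: bystander: white bottle with a red cap, 62 mm diameter, 145 mm high, origin at the centre of its underside
- bottle_pbs: bystander: white bottle with a blue cap, 56 mm diameter, 120 mm high, origin at the centre of its underside

How it is judged:
By the outcome, as a careful person would: the job done as asked, in the order asked, and still so for the second after the job is handed in, while the arm keeps its last pose, push and grip.
It also fails if it takes over 59 s, if anything falls off the work surface, if the arm or the gripper's body presses on something with over 40 N, if the wrist force passes 120 N, or if a joint passes its speed limit or range.

## Robot

A 6-joint arm with a two-finger parallel gripper is mounted at the origin on a cart in front of the work surface, level with it; the furniture and walls round the work are solid. World frame = base frame: x ahead of the robot, y to its left, z up, the work surface at z = 0. Lengths are in m, angles in rad, forces in N, time in s.
With the tool pointing down it reaches from about 0.375 to 0.9 m from the base axis. Payload 3.1 kg.
Tool frame: the origin (TCP) lies between the finger pads, 19 mm behind the fingertips; this is the grasp point; z points along the fingers, y is the line along which they close (so a half turn about z gives the same grasp; the last joint's range is limited). The gripper opens to 87 mm and grips with 3 to 60 N. Pads are 19 mm wide; open, the fingers measure 117 mm over their backs; the gripper's body (75 mm by 190 mm) begins 51 mm behind the grasp point.
Start: joints at [-1.284, 0.527, 1.433, -0, 1.181, -0.178], TCP at [0.281, -0.558, 0.241] pointing down, gripper open.
Joint ranges: [-3.08, 3.08], [-0.75, 2.2], [0.22, 2.44], [-1.43, 4.57], [0, 2.65], [-2.85, 2.85]. Speed limits (rad/s): [2.79, 2.79, 3.14, 3.14, 3.14, 3.14].

## Interface

Orientations are given as a unit quaternion [x, y, z, w].
In Python, from station import env, get_image, workorder gives the robot as it stands.
- The arm moves only by the shell command python3 -m crank 'ROWS' [OPENING]. ROWS is JSON, one flat list of numbers, 4 for each row, row after row: the shift along the world's x, y, z in mm, then the turn about the world's z in degrees. In form: [x, y, z, turn, x, y, z, turn, ...]. A call has 1 to 20 rows; each row is the pose to reach, as a shift and turn from the pose commanded when the call began; what a row does not reach only later rows make up. A row lasts 1/12 s, in which the tool goes at most 41.7 mm and 7.16 degrees, less where a joint would pass 70% of its speed; a pose out of reach is approached as far as the arm can. A call with a gripper value outside its range is refused whole. OPENING is the finger opening in mm, from 0 to 87, set as the call begins (- or left out, the last holds). The fingers move at their own pace and stop on an object; the grip force is fixed at half the most. Time passes only in rows, so rows that repeat a pose let the fingers close. It gives the time, the measured TCP pose, the force, the opening and the grip force at its end, in the units of the state.
- env.sense(): the state, without advancing time (a new reading comes with each control period).
- get_image(name): name is "side" or "top"; returns a dict with "image" (480x640x3 uint8, red, green, blue), "fx", "fy", "cx", "cy" (pixels), "extrinsics" (4x4, takes a point from world to camera coordinates). Camera axes: x right, y down, z forward; pixel columns grow to the right and rows downward; lengths in m; the calibration is good to about 2 mm. A picture is of the moment at which its call begins. There is no depth.
- workorder.job_done(): hands the job in; it is judged then, once.
The state is a dict: "time": time; "joint_positions": joint angles; "joint_vel": joint speeds; "joint_efforts": joint torques, N m; "tcp_pos": TCP position; "eef_rot": TCP orientation; "contact_force": force on the tool from outside, world axes, zero at the start; "wrist_torque": the same for the moment, N m; "width": finger opening in m; "grasp_force": force on a finger pad.
Only numpy, scipy, OpenCV 4.12 (cv2) and the standard library are available. Lean on these libraries where they do the work, as an engineer would, in place of code of your own. Each camera call takes 0.05 s, during which the arm holds its last target. There are 200 camera calls.

## Working session

There is one attempt and no reset: what is moved stays moved. The work goes in short steps, Python scripts to look and compute and a shell command to move; the robot and the scene stay as the last step left them, time stands still between calls to the robot, and variables do not carry over. Pictures are saved under pics/ and viewed, at most 10 in all, crops included, and the job is handed in when it is done.

```bash
mkdir -p pics; ls; python3 - <<'E'
from station import env,get_image
import cv2,numpy as np
for n in("side","top"):
    d=get_image(n);cv2.imwrite(f"pics/{n}0.png",d["image"][:,:,::-1])
    print(n,d["fx"],d["fy"],d["cx"],d["cy"]);print(np.round(d["extrinsics"],4).tolist())
s=env.sense();print(s)
E
```

```text
pics
side 492.08364050718683 492.08364050718683 318.75859337116816 239.37910531260871
[[0.9766, -0.2143, -0.0197, -0.5283], [-0.0972, -0.3577, -0.9288, 0.1447], [0.192, 0.9089, -0.3701, 1.2569], [0.0, 0.0, 0.0, 1.0]]
top 602.130116117339 602.130116117339 321.6632669877242 237.16855893163253
[[-0.0736, -0.9973, -0.0013, 0.0101], [-0.9729, 0.0721, -0.2197, 0.5425], [0.2192, -0.0149, -0.9756, 1.383], [0.0, 0.0, 0.0, 1.0]]
{'time': 0.1, 'joint_positions': array([-1.28348614e+00,  5.28369663e-01,  1.43378651e+00,  6.18818667e-06,
        1.18139263e+00, -1.78470510e-01]), 'joint_vel': array([-0.00018643, -0.00100785, -0.003449  , -0.00044542, -0.00134257,
       -0.00139914]), 'joint_efforts': array([-1.97452619e-04, -4.40985954e+01, -1.77150983e+01,  6.35277084e-02,
        5.33916685e-02, -4.57465251e-05]), 'tcp_pos': array([ 0.28056386, -0.55778567,  0.2403677 ]), 'eef_rot': array([ 9.73003200e-01,  2.30789547e-01, -5.03434359e-05, -9.76784346e-04]), 'contact_force': array([-1.07233952,  0.49027308, -0.01274132]), 'wrist_torque': array([-0.05371839,  0.01918066, -0.02443149]), 'grasp_force': 0.0, 'width': 0.08699898440570034}
```

View pics/side0.png

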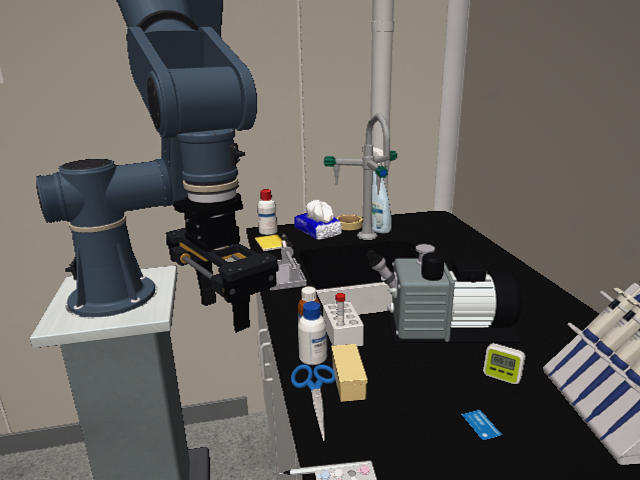

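View pics/top0.png

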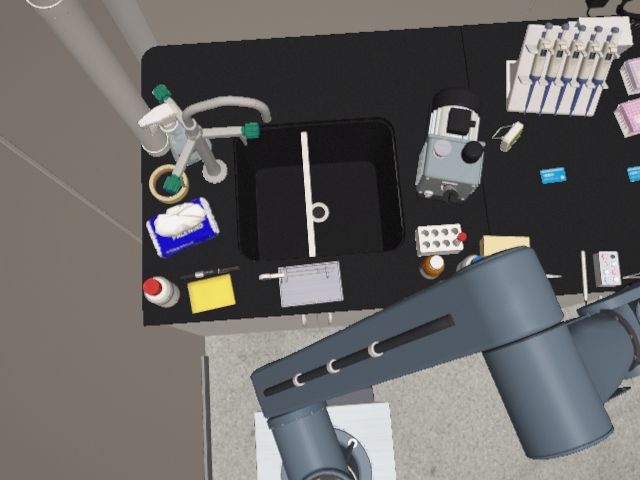

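The side view shows the pump with its tube at about (380,265), and the tray at (285,270) is partly hidden by the gripper. The top view shows the tube and plug at about (447,193), and the tray at (310,284) with the handle at (265,276) on its left. I'll zoom in on the pump first.

```bash
cat > h.py <<'E'
import numpy as np,cv2
from scipy.optimize import least_squares
from station import env,get_image
def cam(d):
    return np.array([[d["fx"],0,d["cx"]],[0,d["fy"],d["cy"]],[0,0,1]]),np.array(d["extrinsics"])
def proj(d,p):
    K,E=cam(d);q=np.atleast_2d(p)@E[:3,:3].T+E[:3,3];q=q@K.T;return q[:,:2]/q[:,2:]
def tri(ds,uv):
    P=[cam(d)[0]@cam(d)[1][:3] for d in ds]
    X=cv2.triangulatePoints(P[0],P[1],np.array(uv[0],float).reshape(-1,1,2)[:,0].T,np.array(uv[1],float).reshape(-1,1,2)[:,0].T)
    return (X[:3]/X[3]).T
def onz(d,uv,z):
    K,E=cam(d);r=np.linalg.inv(K)@np.array([*uv,1.]);R=E[:3,:3];c=-R.T@E[:3,3];v=R.T@r
    return c+v*(z-c[2])/v[2]
def shot(n):return get_image(n)
def crop(d,x0,y0,w,h,s):
    im=cv2.resize(d["image"][y0:y0+h,x0:x0+w,::-1],None,fx=s,fy=s,interpolation=cv2.INTER_CUBIC)
    for x in range((x0//10+1)*10,x0+w,10):cv2.line(im,((x-x0)*s,0),((x-x0)*s,12 if x%50 else 25),(0,255,255),1);
    for y in range((y0//10+1)*10,y0+h,10):cv2.line(im,(0,(y-y0)*s),(12 if y%50 else 25,(y-y0)*s),(0,255,255),1)
    return im
def save(name,ims):
    H=max(i.shape[0] for i in ims);cv2.imwrite("pics/"+name,np.hstack([cv2.copyMakeBorder(i,0,H-i.shape[0],0,4,0) for i in ims]))
E
python3 - <<'E'
from h import *
t=shot("top");s=shot("side")
save("a.png",[crop(t,405,120,80,90,5),crop(s,362,240,78,110,5)])
save("b.png",[crop(t,255,255,95,55,4),crop(s,245,225,100,70,4)])
E
```

```text
(no output)
```

View pics/a.png

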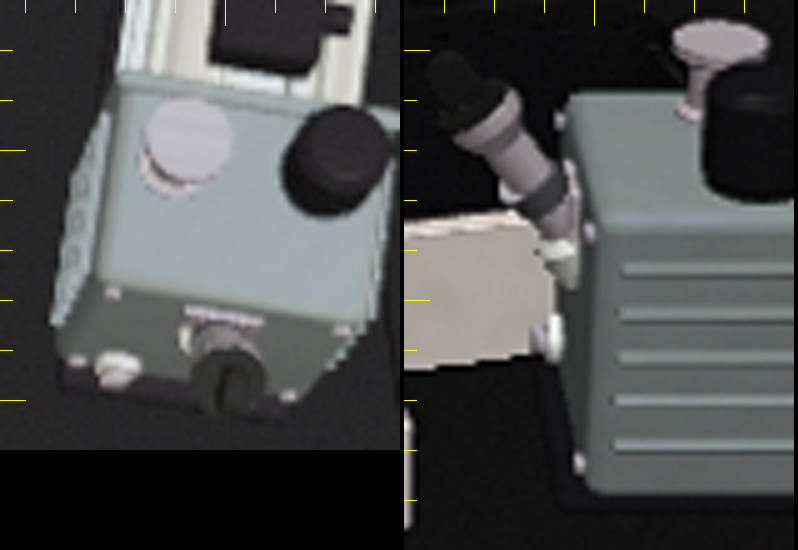

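View pics/b.png

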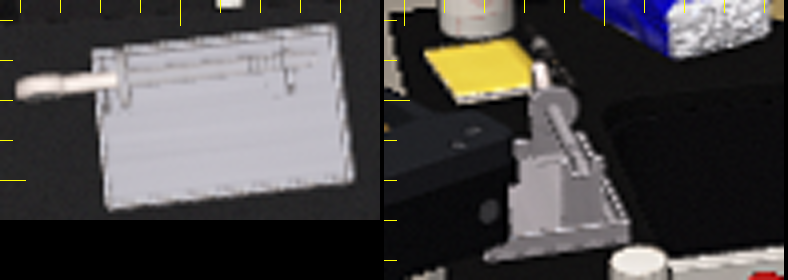

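```bash
python3 - <<'E'
from h import *
t=shot("top");s=shot("side")
T=lambda x,y:(405+x/5,120+y/5); S=lambda x,y:(362+(x-404)/5,240+y/5)
print("flange tri",tri([t,s],[[T(227,382)],[S(480,105)]]), "tab top",tri([t,s],[[T(225,403)],[S(448,66)]]))
c35,s35=np.cos(np.radians(35)),np.sin(np.radians(35))
M=np.array([-.042,0,.170]);A=np.array([-s35,0,c35])
tp={(0,.064,.152):T(98,280),(0,-.064,.152):T(366,325),(.106,.064,.152):T(118,80)}
sp={(0,-.064,.152):S(600,222),(0,.064,.152):S(570,97),(0,-.064,0.0):S(590,492)}
tp[tuple(M+.002*A)]=T(227,382); sp[tuple(M+.002*A)]=S(480,105)
sp[tuple(M+.029*A)]=S(440,70)
def W(p,q):
    c,n=np.cos(p[2]),np.sin(p[2]);q=np.array(q);return np.array([p[0]+c*q[0]-n*q[1],p[1]+n*q[0]+c*q[1],q[2]])
f=lambda p:np.concatenate([proj(d,W(p,k))[0]-v for d,m in((t,tp),(s,sp)) for k,v in m.items()])
r=least_squares(f,[.55,-.2,0],loss='soft_l1')
print(r.x,np.degrees(r.x[2]));print(f(r.x).reshape(-1,2).round(1).tolist());print("mouth",W(r.x,M))
# tray / dipstick
T=lambda x,y:(255+x/4,255+y/4)
for n,u,z in(("TL",T(92,48),.016),("TR",T(336,26),.016),("BR",T(354,182),.016),("BL",T(107,208),.016),("disc",T(35,86),.045),("collar",T(124,80),.045),("tip",T(300,65),.045)):print(n,onz(t,u,z).round(4))
S=lambda x,y:(245+(x-384)/4,225+y/4)
print("collar tri",tri([t,s],[[T(124,79)],[S(552,105)]]))
E
```

```text
flange tri [[ 0.59239975 -0.32412629  0.1692649 ]] tab top [[ 0.57906323 -0.31831086  0.1854724 ]]
[ 0.63483864 -0.33588752 -0.21493608] -12.31493024329736
[[-0.6, -0.5], [1.6, -2.0], [0.1, -3.4], [1.5, -1.7], [0.2, -1.0], [-3.0, -2.5], [-1.0, 11.0], [-1.4, 0.1], [-0.7, -2.7]]
mouth [ 0.59380505 -0.32692955  0.17      ]
TL [0.4851 0.0813 0.016 ]
TR [ 0.4877 -0.0685  0.016 ]
BR [ 0.3915 -0.0717  0.016 ]
BL [0.3868 0.078  0.016 ]
disc [0.4594 0.1148 0.045 ]
collar [0.4591 0.0616 0.045 ]
tip [ 0.4604 -0.0439  0.045 ]
collar tri [[0.4611874  0.06134894 0.04731075]]
```

```bash
python3 - <<'E'
from h import *
t=shot("top");s=shot("side")
T=lambda x,y:(405+x/5,120+y/5); S=lambda x,y:(362+(x-404)/5,240+y/5)
a,b,c=[onz(t,T(*q),.152) for q in((98,282),(366,325),(118,82))]
d,e=[onz(s,S(*q),.152) for q in((600,222),(570,97))]
print(a,b,c,d,e)
yw=lambda p,q:np.degrees(np.arctan2(*(q-p)[1::-1]))
print(yw(b,a)-90,yw(a,c),yw(d,e)-90,np.linalg.norm(a-b),np.linalg.norm(c-a),np.linalg.norm(d-e))
# rim edges in side view -> axis direction in image vs yaw
ax=np.array(S(440,62))-np.array(S(568,275))
m=np.array([.593,-.3255,.17])
for y in(-5,-10,-15,-20,-25):
    r=np.radians(y);A=np.array([-np.cos(r)*.5736,-np.sin(r)*.5736,.8192])
    for dd,n in((t,'t'),(s,'s')):
        g=proj(dd,[m+.03*A,m-.08*A]);v=g[0]-g[1];print(y,n,np.degrees(np.arctan2(v[1],v[0])).round(1),end=' ')
    print()
print(np.degrees(np.arctan2(ax[1],ax[0])))
E
```

```text
[ 0.64619801 -0.27442614  0.152     ] [ 0.61663968 -0.39423875  0.152     ] [ 0.74265245 -0.2945551   0.152     ] [ 0.61929729 -0.4024466   0.152     ] [ 0.65004326 -0.28784821  0.152     ]
-13.858404715675533 -11.787801186401563 -15.018387907221452 0.1234048480336925 0.09853240233821839 0.11865118999764249
-5 t 58.8 -5 s -127.5 
-10 t 65.8 -10 s -127.2 
-15 t 73.5 -15 s -126.7 
-20 t 82.1 -20 s -126.0 
-25 t 91.5 -25 s -125.1 
-121.00329812656409
```

```bash
python3 -m crank '[150,120,10,-20,295,237,10,-41,295,237,10,-41,295,237,10,-41,295,237,10,-41,295,237,10,-41,295,237,10,-41,295,237,10,-41,295,237,10,-41,295,237,10,-41,295,237,10,-41,295,237,10,-41,295,237,10,-41]' 50; python3 - <<'E'
from h import *
t=shot("top");s=shot("side")
save("c.png",[crop(t,405,130,75,90,5),crop(s,340,200,80,110,5)])
E
```

```text
time: 1.48
tcp_pos: [0.5747, -0.3222, 0.251]
eef_rot: [0.992, -0.125, -0.001, 0.0]
contact_force: [-0.2, -0.6, -0.3]
width: 0.0499
grasp_force: 0.0
```

View pics/c.png

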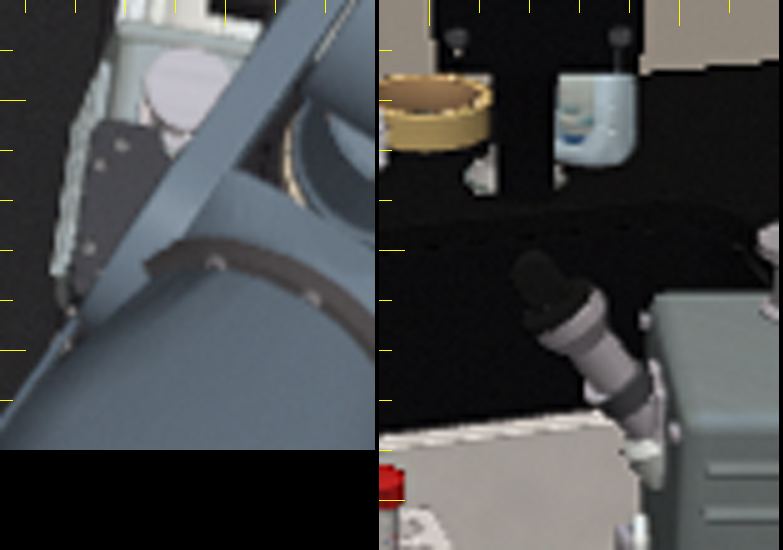

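The side view shows the fingers' tips at about (369,238), straight above the plug's tab at (370,253). I'll go down and close.

```bash
python3 -m crank '[1,1,-30,0,1,1,-50,0,1,1,-59,0,1,1,-59,0,1,1,-59,0]' 50;  python3 -m crank '[0,0,0,0,0,0,0,0,0,0,0,0,0,0,0,0,0,0,0,0,0,0,0,0,0,0,0,0,0,0,0,0]' 0
```

```text
time: 2.0
tcp_pos: [0.5762, -0.3213, 0.1923]
eef_rot: [0.992, -0.125, -0.0, -0.0]
contact_force: [0.9, -0.9, 0.2]
width: 0.05
grasp_force: 0.0
time: 2.67
tcp_pos: [0.5768, -0.3202, 0.1924]
eef_rot: [0.992, -0.125, 0.0, -0.0]
contact_force: [-0.6, -0.8, 1.0]
width: 0.0098
grasp_force: 30.0
```

```bash
python3 -m crank '[-3,1,4,0,-6,1,8,0,-8,2,12,0,-11,3,16,0,-14,3,20,0,-17,4,25,0,-20,5,30,0,-25,6,37,0,-28,7,60,0,-28,7,60,0]'; python3 - <<'E'
from h import *
s=shot("side")
save("d.png",[crop(s,320,190,110,100,6)])
E
```

```text
time: 3.5
tcp_pos: [0.5497, -0.3145, 0.2565]
eef_rot: [0.992, -0.125, 0.003, 0.002]
contact_force: [1.5, -0.2, 0.5]
width: 0.0098
grasp_force: 30.0
```

View pics/d.png

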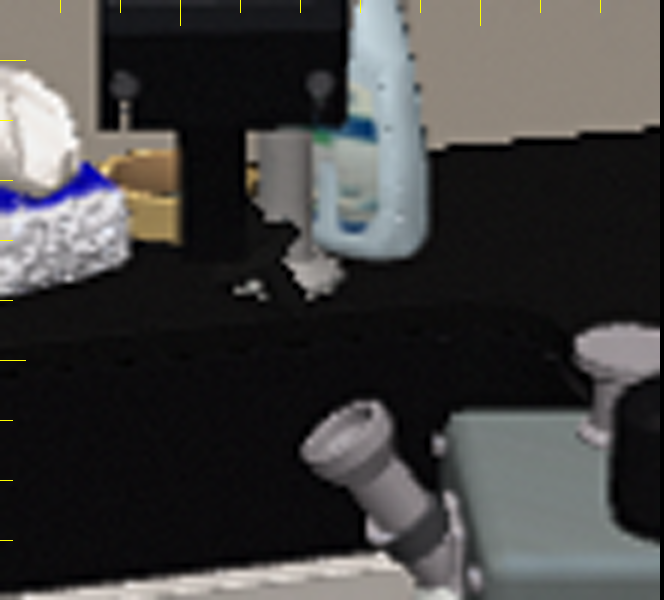

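The plug is out: the open mouth shows at about (378,263), and the plug is hidden between the fingers. I'll carry it to the tray, turning so that it lies along the tray's long axis.

```bash
python3 -m crank '[-140,304,0,105,-140,304,0,105,-140,304,0,105,-140,304,0,105,-140,304,0,105,-140,304,0,105,-140,304,0,105,-140,304,0,105,-140,304,0,105,-140,304,0,105,-140,304,-50,105,-140,304,-90,105,-140,304,-120,105,-140,304,-120,105,-140,304,-120,105,-140,304,-120,105,-140,304,-120,105,-140,304,-120,105]'; python3 - <<'E'
from h import *
s=shot("side");t=shot("top")
save("e.png",[crop(t,250,235,100,85,4),crop(s,235,185,100,110,4)])
E
```

```text
time: 5.05
tcp_pos: [0.409, -0.0095, 0.1326]
eef_rot: [0.704, 0.711, 0.0, 0.001]
contact_force: [0.3, -0.4, -0.3]
width: 0.0093
grasp_force: 30.0
```

View pics/e.png

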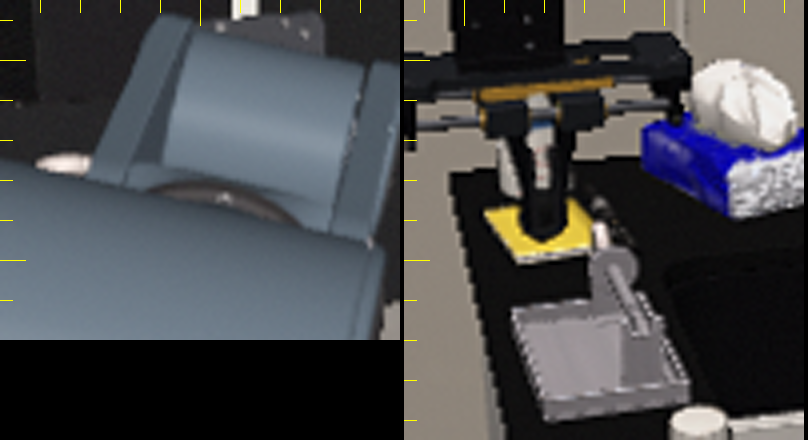

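```bash
python3 -m crank '[0,0,-40,0,0,0,-70,0,0,0,-78,0,0,0,-81,0,0,0,-81,0,0,0,-81,0]'; python3 -m crank '[0,0,0,0,0,0,0,0,0,0,0,0,0,0,30,0,0,0,60,0,0,0,90,0,0,40,110,0,0,80,110,0,40,120,110,0,50,123,110,0,50,123,110,0]' 26;  python3 - <<'E'
from h import *
s=shot("side");t=shot("top")
save("f.png",[crop(t,250,235,100,85,4),crop(s,235,185,100,110,4)])
E
```

```text
time: 5.65
tcp_pos: [0.4093, -0.0095, 0.0522]
eef_rot: [0.703, 0.711, 0.0, 0.001]
contact_force: [-0.8, -0.2, 0.3]
width: 0.0097
grasp_force: 30.0
time: 6.57
tcp_pos: [0.4641, 0.1163, 0.1629]
eef_rot: [0.702, 0.713, 0.004, 0.003]
contact_force: [1.3, -0.4, 0.3]
width: 0.0262
grasp_force: 0.0
```

View pics/f.png

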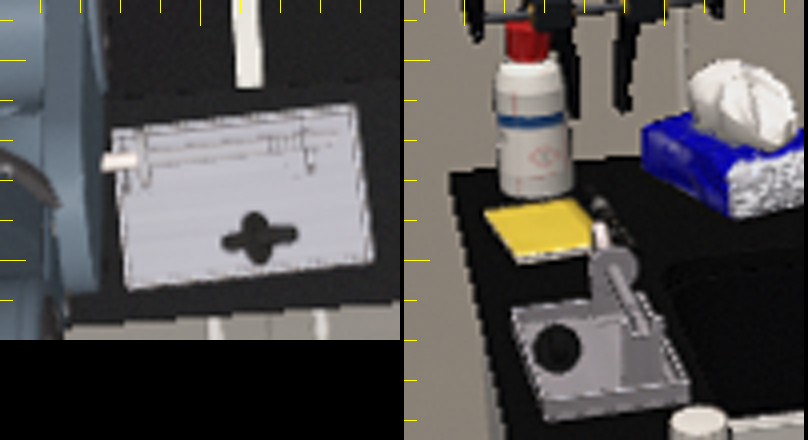

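The plug lies in the tray's empty half, at about (315,295) in the top view and (373,272) in the side view, clear of the rests. Next I'll grip the dipstick's disc.

```bash
python3 -m crank '[0,-3,-20,0,0,-3,-60,0,0,-3,-90,0,0,-3,-110,0,0,-3,-117,0,0,-3,-117,0,0,-3,-117,0]' 50; python3 -m crank '[0,0,0,0,0,0,0,0,0,0,0,0,0,0,0,0,0,0,0,0,0,0,0,0,0,0,0,0,0,0,0,0]' 0; python3 -m crank '[0,0,10,0,0,0,20,0,0,0,40,0,0,0,60,0,0,0,60,0,0,0,60,0]';  python3 - <<'E'
from h import *
s=shot("side");t=shot("top")
cv2.imwrite("pics/g_s.png",crop(s,235,185,100,110,5));cv2.imwrite("pics/g_t.png",crop(t,250,235,100,85,4))
save("g.png",[crop(t,250,235,90,85,4),crop(s,250,185,90,110,4)])
print(env.sense()["wrist_torque"],proj(s,[[.4595,.1105,.105],[.4595,.0585,.105],[.4595,-.0565,.105]]))
E
```

```text
time: 7.25
tcp_pos: [0.4582, 0.1101, 0.0446]
eef_rot: [0.703, 0.711, -0.0, -0.0]
contact_force: [-0.0, -0.6, 0.1]
width: 0.0495
grasp_force: 0.0
time: 7.92
tcp_pos: [0.4592, 0.1106, 0.0444]
eef_rot: [0.703, 0.712, 0.0, 0.0]
contact_force: [0.9, 0.3, 0.6]
width: 0.0087
grasp_force: 30.0
time: 8.42
tcp_pos: [0.4591, 0.1107, 0.1058]
eef_rot: [0.703, 0.711, 0.001, 0.001]
contact_force: [0.1, 0.5, -1.0]
width: 0.0089
grasp_force: 30.0
[ 0.05250336 -0.08309365  0.06834187] [[281.93551696 226.42819888]
 [284.68874965 232.71020498]
 [291.51414448 248.28359697]]
```

View pics/g.png

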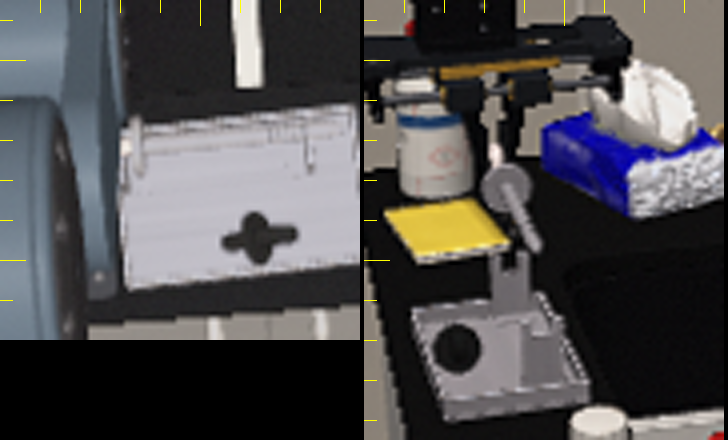

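The dipstick is lifted and level: collar at about (286,232), tip at (293.5,247.5) in the side view, where they should be. I'll check the mouth's position, then work out the approach in pump axes.

```bash
cat >> h.py <<'E'
YAW=np.radians(-13.5);u=np.array([np.cos(YAW),np.sin(YAW)]);l=np.array([-u[1],u[0]])
U,L=.6515,-.1770   # mouth in pump axes (along u, l), height .170
def W(du,dz,dl=0):  # mm from the mouth -> world
    q=(U+du/1e3)*u+(L+dl/1e3)*l;return np.array([*q,.170+dz/1e3])
def loc():          # TCP from the mouth, pump axes, mm
    s=env.sense();p=s["tcp_pos"];f=s["contact_force"]
    return np.round([(p[:2]@u-U)*1e3,(p[:2]@l-L)*1e3,(p[2]-.17)*1e3],1),"F u,l,z",np.round([f[:2]@u,f[:2]@l,f[2]],1),"M",s["wrist_torque"].round(2)
E
python3 - <<'E'
from h import *
t=shot("top");s=shot("side")
q=onz(s,(378.3,263.3),.17);print("mouth side",q,q[:2]@u,q[:2]@l)
print("pred",proj(s,W(0,0)),proj(t,W(0,0)))
im=cv2.cvtColor(s["image"],cv2.COLOR_RGB2GRAY)
print(im[252:276,366:392])
print("goal",W(-180,3)*1e3,"now",env.sense()["tcp_pos"]*1e3)
E
```

```text
mouth side [ 0.59517994 -0.33508361  0.17      ] 0.6569587891152304 -0.18688322060742946
pred [[375.19577785 261.33053885]] [[450.65251485 195.16256997]]
[[  8  11  10  13  10  10   8   9  10  10  10  10  10   9   9   9  10   9
    8   8  10   8  10   9  11  10]
 [  9  11  11   9  11  10  12  10  11  11   9  10  11  10  11  10   9  11
    9  11  10  10  12  10  11  11]
 [ 11   9  11   9   9   9  10  10  10  10   9  10  10   9   9   9  11  10
   11   9  10  10  11   9  10  10]
 [  9   9  12   9  10  10  11   9  10  12   9   9   8   8   7   6   6   9
   10  11   9  10   9   9  10  10]
 [ 12   8  10  10  10  10   9   9  10   9   7   6  15  31  30  30  41  20
    6   8  10   9  11   8  12  10]
 [  9  10   9  10  10  11  11   9   8   6  14  31  60 117 113 113 151  80
   12   6   9  10  11  10  10   9]
 [ 10  10   8  10  10  10  10   7   3  39  64 123 104  81  71  53 134 127
   54  10   9   9  10  11  10   9]
 [ 11  10  12   9   9  10   6  12  33 144 129 106  97  86  76  60 137 131
   90  32   8  10  10  10  11   9]
 [ 11  10   9  10  10   7  13  62 140 133 115 109 103 107 108 133 132 125

[... 1064 characters left out ...]
4  66  71  75  83 105 116
  120 124 126 126 125  63  12   7]
 [  9  12  11  10   9  10   9   8   9   8   7   4  50  70  83  94 103 108
  115 121 127 127 126 122  59  17]
 [ 10  11  11   8  10  10  10  11   8  10   7   8  16  57  75  85  96 104
  111 116 122 129 127 126 109  74]
 [  9  10   9   9  10  10  10  10  11  11  11   9   7  35  64  78  87  97
  105 113 118 124 129 127 126  87]
 [ 11  10  11   8   9   9  11  11   7  11   9  11  10   5  49  69  80  92
   99 107 114 119 127 130 128  87]
 [ 11   9  11  10  11  11   9  12   8  11   9  11  11   8   4  58  72  82
   93 102 109 115 124 129 100  65]]
goal [ 417.15258807 -282.17896497  173.        ] now [457.88397321 110.60716924 103.65773437]
```

```bash
sed -i 's/^U,L=.6515/U,L=.6530/' h.py; python3 -m crank '[0,0,40,0,0,0,75,10,-10,-30,90,15,-41,-393,90,76,-41,-393,90,76,-41,-393,90,76,-41,-393,90,76,-41,-393,90,76,-41,-393,90,76,-41,-393,90,76,-41,-393,90,76,-41,-393,90,76,-41,-393,90,76,-41,-393,90,76,-41,-393,90,76,-41,-393,90,76,-41,-393,90,76]'; python3 - <<'E'
from h import *
print(loc())
s=shot("side");t=shot("top")
print("pred collar,tip",proj(s,W(-181.5+52,25)),proj(s,W(-181.5+167,25)), proj(t,W(-14,25)))
p=env.sense()["tcp_pos"];r=env.sense()["eef_rot"];print(np.degrees(2*np.arctan2(r[1],r[0])))
cv2.imwrite("pics/i.png",crop(s,300,200,110,90,7))
E
```

```text
time: 10.03
tcp_pos: [0.417, -0.2805, 0.1934]
eef_rot: [0.116, 0.993, 0.001, -0.001]
contact_force: [-0.4, 1.1, -0.8]
width: 0.0087
grasp_force: 30.0
(array([-182. ,    1.6,   23.4]), 'F u,l,z', array([-0.6,  0.9, -0.8]), 'M', array([ 0.08, -0.11, -0.02]))
pred collar,tip [[312.76599528 250.80287124]] [[369.08749923 250.21596461]] [[452.35965582 197.27780337]]
166.77835776409609
```

```bash
cat >> h.py <<'E'
def rod(d,c0,c1,r0,r1,th=40):
    g=cv2.cvtColor(d["image"],cv2.COLOR_RGB2GRAY)[r0:r1,c0:c1].astype(float);m=g>th
    return [(c0+i,round(float((np.arange(r0,r1)[m[:,i]]).mean()),1),int(m[:,i].sum())) for i in range(0,c1-c0,3) if m[:,i].any()]
E
python3 - <<'E'
from h import *
s=shot("side");print(rod(s,303,376,238,256));print(loc())
E
```

```text
[(303, 250.5, 8), (306, 250.0, 7), (309, 250.0, 7), (312, 248.5, 14), (315, 250.0, 5), (318, 246.7, 7), (321, 248.0, 6), (324, 248.0, 6), (327, 250.0, 5), (330, 250.0, 5), (333, 250.0, 5), (336, 250.0, 5), (339, 250.0, 5), (342, 250.0, 5), (345, 250.0, 5), (348, 250.0, 5), (351, 249.5, 6), (354, 249.5, 6), (357, 249.5, 6), (360, 247.9, 7), (363, 246.8, 8), (366, 245.8, 6), (369, 244.0, 4), (372, 238.5, 2), (375, 238.0, 1)]
(array([-181.3,    1.6,   24.1]), 'F u,l,z', array([-0.1, -0.7,  0.1]), 'M', array([ 0.1 , -0.09, -0.04]))
```

```bash
python3 -m crank '[0,-2,-10,0,0,-2,-21,0,0,-2,-22,0,10,-4,-22,0,19,-6,-22,0,19,-6,-22,0,19,-6,-22,0]'; python3 -c "
from h import *;print(loc())"; python3 -m crank '[2,0,0,0,4,-1,0,0,6,-1,0,0,8,-2,0,0,8,-2,0,0]';python3 -c "
from h import *;print(loc())"
```

```text
time: 10.77
tcp_pos: [0.438, -0.2889, 0.1727]
eef_rot: [0.115, 0.993, -0.001, 0.001]
contact_force: [-0.3, -0.2, -0.4]
width: 0.0089
grasp_force: 30.0
(array([-159.7,   -1.7,    2.7]), 'F u,l,z', array([-0.2, -0.3, -0.4]), 'M', array([ 0.1 , -0.1 , -0.05]))
time: 11.18
tcp_pos: [0.4444, -0.2902, 0.1721]
eef_rot: [0.116, 0.993, 0.0, -0.001]
contact_force: [-0.4, -0.0, -0.8]
width: 0.0087
grasp_force: 30.0
(array([-153.1,   -1.4,    2.1]), 'F u,l,z', array([-0.4, -0.1, -0.8]), 'M', array([0.1 , 0.04, 0.05]))
```

```bash
python3 -m crank '[2,1,0,0,4,1,0,0,4,1,0,0]';python3 -c "
from h import *;print(loc())"; python3 -m crank '[2,0,0,0,4,0,0,0,4,0,0,0]';python3 -c "
from h import *;print(loc())"
```

```text
time: 11.43
tcp_pos: [0.4467, -0.2877, 0.1714]
eef_rot: [0.115, 0.993, 0.002, -0.003]
contact_force: [-5.2, 1.2, -0.8]
width: 0.0087
grasp_force: 30.0
(array([-151.5,    1.5,    1.4]), 'F u,l,z', array([-5.3,  0. , -0.8]), 'M', array([0.33, 0.69, 0.05]))
time: 11.68
tcp_pos: [0.4475, -0.286, 0.1706]
eef_rot: [0.115, 0.993, 0.003, -0.007]
contact_force: [-12.5, 2.5, 0.9]
width: 0.0087
grasp_force: 30.0
(array([-151. ,    3.4,    0.6]), 'F u,l,z', array([-12.7,  -0.5,   0.9]), 'M', array([ 0.38,  1.65, -0.07]))
```

```bash
python3 -m crank '[-1,-2,4,0,-2,-2,8,0,-2,-2,12,0,-2,-3,16,0,-2,-3,20,0,-1,-3,25,0,-1,-3,29,0,-1,-3,29,0]';python3 - <<'E'
from h import *
print(loc()); s=shot("side");g=cv2.cvtColor(s["image"],cv2.COLOR_RGB2GRAY)
print(rod(s,320,368,232,262))
E
```

```text
time: 12.35
tcp_pos: [0.4493, -0.2901, 0.2007]
eef_rot: [0.115, 0.993, 0.002, -0.003]
contact_force: [-4.5, 3.1, -0.7]
width: 0.0083
grasp_force: 30.0
(array([-148.4,   -0.2,   30.7]), 'F u,l,z', array([-5.1,  2. , -0.7]), 'M', array([0.66, 0.93, 0.26]))
[(320, 250.0, 7), (323, 243.3, 15), (326, 247.0, 21), (329, 244.2, 17), (332, 243.0, 10), (335, 244.9, 10), (338, 245.5, 8), (341, 249.5, 6), (344, 254.0, 5), (347, 254.0, 5), (350, 255.0, 5), (353, 255.0, 5), (356, 256.0, 5), (359, 243.8, 12), (362, 244.9, 13), (365, 243.8, 13)]
```

```bash
python3 -m crank '[1,0,5,0,2,0,10,0,3,-1,14,0,5,-1,19,0,6,-1,24,0,7,-2,28,0,9,-2,33,0,11,-3,38,0,13,-3,42,0,15,-4,46,0,17,-4,51,0,19,-5,55,0,19,-5,55,0]';python3 - <<'E'
from h import *
print(loc()); s=shot("side")
print(rod(s,335,374,215,262))
E
```

```text
time: 13.48
tcp_pos: [0.4708, -0.2972, 0.2571]
eef_rot: [0.116, 0.993, 0.0, -0.0]
contact_force: [-4.6, 2.4, 0.3]
width: 0.0087
grasp_force: 30.0
(array([-125.8,   -2.1,   87.1]), 'F u,l,z', array([-5.1,  1.2,  0.3]), 'M', array([0.73, 0.71, 0.23]))
[(335, 227.7, 23), (338, 226.5, 24), (341, 226.4, 23), (344, 226.7, 21), (347, 227.3, 21), (350, 227.1, 21), (353, 228.1, 21), (356, 228.7, 21), (359, 230.0, 26), (362, 231.4, 29), (365, 231.5, 31), (368, 231.2, 30), (371, 231.5, 30)]
```

```bash
python3 -m crank '[3,0,4,0,5,0,8,0,8,0,12,0,11,-1,16,0,14,-2,20,0,17,-2,24,0,20,-3,28,0,23,-4,31,0,26,-5,35,0,30,-6,38,0,33,-6,41,0,37,-7,44,0,41,-8,47,0,44,-9,50,0,48,-10,53,0,48,-10,53,0,48,-10,53,0]';python3 - <<'E'
from h import *
print(loc()); s=shot("side"); t=shot("top")
save("j.png",[crop(s,310,180,110,110,5),crop(t,420,160,40,50,5)])
E
```

```text
time: 14.95
tcp_pos: [0.5195, -0.3075, 0.3095]
eef_rot: [0.116, 0.993, -0.0, 0.001]
contact_force: [-0.9, 1.1, -1.3]
width: 0.0087
grasp_force: 30.0
(array([-76. ,  -0.8, 139.5]), 'F u,l,z', array([-1.1,  0.9, -1.3]), 'M', array([ 0.09,  0.19, -0.03]))
```

```bash
python3 -m crank '[-3,2,-2,0,-6,2,-4,0,-9,3,-7,0,-9,3,-7,0,-7,3,-10,0,-5,2,-13,0,-3,2,-16,0,-1,1,-19,0,-1,1,-19,0]';python3 -c "
from h import *
print(loc())"
```

```text
time: 15.8
tcp_pos: [0.518, -0.3064, 0.2893]
eef_rot: [0.116, 0.993, 0.0, -0.0]
contact_force: [0.1, -0.2, -0.0]
width: 0.0087
grasp_force: 30.0
(array([-77.8,   0. , 119.3]), 'F u,l,z', array([ 0.1, -0.1, -0. ]), 'M', array([ 0.03, -0.16, -0.04]))
```

```bash
python3 -m crank '[2,0,-4,0,4,-1,-8,0,6,-1,-12,0,8,-2,-16,0,10,-2,-21,0,10,-2,-21,0]';python3 -c "
from h import *
print(loc())"; python3 -m crank '[2,0,-4,0,4,-1,-8,0,6,-1,-12,0,8,-2,-16,0,10,-2,-20,0,10,-2,-20,0]';python3 -c "
from h import *
print(loc())"
```

```text
time: 16.3
tcp_pos: [0.5285, -0.3087, 0.2684]
eef_rot: [0.116, 0.993, -0.0, 0.001]
contact_force: [3.2, -1.8, -0.5]
width: 0.009
grasp_force: 30.0
(array([-67.1,   0.2,  98.4]), 'F u,l,z', array([ 3.6, -1. , -0.5]), 'M', array([-0.25, -0.93, -0.05]))
time: 16.8
tcp_pos: [0.5379, -0.3103, 0.2481]
eef_rot: [0.116, 0.993, 0.0, -0.0]
contact_force: [2.2, -1.8, -0.7]
width: 0.0084
grasp_force: 30.0
(array([-57.5,   0.8,  78.1]), 'F u,l,z', array([ 2.5, -1.3, -0.7]), 'M', array([-0.2 , -0.87, -0.01]))
```

```bash
python3 -m crank '[4,-1,-4,0,7,-2,-8,0,10,-3,-12,0,13,-4,-16,0,15,-4,-19,0,15,-4,-19,0]';python3 -c "
from h import *
print(loc())"; python3 -m crank '[2,0,-4,0,4,-1,-8,0,6,-1,-12,0,6,-1,-12,0]';python3 -c "
from h import *
print(loc())"
```

```text
time: 17.3
tcp_pos: [0.5526, -0.314, 0.2289]
eef_rot: [0.116, 0.993, 0.001, -0.001]
contact_force: [0.6, 0.4, -0.7]
width: 0.0089
grasp_force: 30.0
(array([-42.4,   0.6,  58.9]), 'F u,l,z', array([ 0.5,  0.5, -0.7]), 'M', array([ 0.06, -0.25, -0.01]))
time: 17.63
tcp_pos: [0.5593, -0.3155, 0.2175]
eef_rot: [0.116, 0.993, -0.0, 0.0]
contact_force: [1.2, -1.0, 0.3]
width: 0.0089
grasp_force: 30.0
(array([-35.5,   0.8,  47.5]), 'F u,l,z', array([ 1.4, -0.7,  0.3]), 'M', array([-0.05, -0.55,  0.  ]))
```

```bash
python3 -m crank '[2,0,-2,0,3,-1,-4,0,4,-1,-5,0,4,-1,-5,0]';python3 -c "
from h import *
print(loc())"; python3 -m crank '[1,0,-2,0,2,0,-3,0,2,0,-3,0]';python3 -c "
from h import *
print(loc())";  python3 -m crank '[1,0,-2,0,2,0,-3,0,2,0,-3,0,2,0,-3,0]';python3 -c "
from h import *
print(loc())"
```

```text
time: 17.97
tcp_pos: [0.5629, -0.3164, 0.213]
eef_rot: [0.116, 0.993, 0.0, -0.0]
contact_force: [0.8, -0.3, 0.0]
width: 0.0087
grasp_force: 30.0
(array([-31.8,   0.7,  43. ]), 'F u,l,z', array([ 0.9, -0.1,  0. ]), 'M', array([-0.07, -0.29,  0.01]))
time: 18.22
tcp_pos: [0.5646, -0.3164, 0.2104]
eef_rot: [0.116, 0.993, -0.0, -0.0]
contact_force: [0.1, -0.6, 0.8]
width: 0.0087
grasp_force: 30.0
(array([-30.2,   1.1,  40.4]), 'F u,l,z', array([ 0.2, -0.5,  0.8]), 'M', array([-0.09, -0.04, -0.07]))
time: 18.55
tcp_pos: [0.5646, -0.3163, 0.21]
eef_rot: [0.116, 0.993, -0.0, -0.002]
contact_force: [-8.9, 1.2, 14.0]
width: 0.0087
grasp_force: 30.0
(array([-30.2,   1.2,  40. ]), 'F u,l,z', array([-8.9, -1. , 14. ]), 'M', array([ 0.3 ,  1.14, -0.05]))
```

```bash
python3 -m crank '[1,0,-2,0,1,0,-2,0,1,0,-2,0]';python3 - <<'E'
from h import *
print(loc()); s=shot("side")
# axis slope in picture: rod hidden; collar/handle edge brightness
print(proj(s,[W(3-.0,0),W(3-29.8,42.6)]).round(1).tolist())
g=cv2.cvtColor(s["image"],cv2.COLOR_RGB2GRAY);print(g[246:272:1,358:392])
E
```

```text
time: 18.8
tcp_pos: [0.5647, -0.3163, 0.2097]
eef_rot: [0.116, 0.993, -0.001, -0.003]
contact_force: [-13.9, 3.3, 23.4]
width: 0.0084
grasp_force: 30.0
(array([-30.1,   1.2,  39.7]), 'F u,l,z', array([-14.3,   0. ,  23.4]), 'M', array([ 0.47,  1.89, -0.07]))
[[377.4, 261.3], [363.2, 242.3]]
[[  2   9  10  11   8  12  10   9   7   3 105  55   6   9  11  12  11  12
   12  10   6   7  11  13  12  12  13  12  12  12  13  13  12  12]
 [  4  10  10  11  10   9  11  10   8   1 130 111  34   4  10  12  12  14
   11  13  12  11  11  12  10  11  11  12  10  11  10  11  12  11]
 [  4   8   9  10  10  10  11  11   7   2 115 187 106  20   6  11  12  12
    9  12  12  11  11  11  12   9  10  11   9   9  10  12  10  10]
 [ 10   8  10  12  10  11  11  10   8   3 110 176 191  93  11   8  11   9
   12  11  11  11   9  10  11  12  11  11  10  11  11  11  11  12]
 [ 11  10  12  12   9  10  11  10   9   0 108 165 188 148  58   7   9  10
   11  11  12  11  12   9  11  11  10  12  12  10  11  12   9  13]
 [ 10  11  11  11  11  11  11   9  10   3 108 162 174 190 122  34   2  11
   10  10   8  12  12   9  11
[... 2158 characters left out ...]
  12  10  11  11  12  11  10  10  10  10   9   5  33  59  74  84  92
   97 105 111 100  81  78  79  77  82 125 130  66  14   8  11   9]
 [  9  12  12  11  10  11  12  10  11  11  10  10  10   5  53  69  79  86
   94  95  79  77  79  80  80  82 122 135 133 125  55   8  12  10]
 [ 11  11  11  11  10  11  11  10  10  10  10   9  11  10   8  37  66  74
   73  70  73  76  79  80  83 117 131 135 132 133  83  23   7  10]
 [ 10  11  11  12  11  10  12  10  10  12  12  11  11  10  10   9   7  30
   56  66  69  74  79  86 113 122 125 132 133 132 133  67  14   6]
 [ 12  11  10  11  13  11  10  10  12  11  13  13  10  13  11  12   8   7
    7   4  54  74  88  99 108 115 121 126 134 134 132 128  62  18]]
```

```bash
python3 -m crank '[-3,1,4,0,-6,1,8,0,-8,2,12,0,-11,3,17,0,-16,4,25,0,-21,5,34,0,-27,6,42,0,-32,8,50,0,-38,9,59,0,-44,11,67,0,-49,12,75,0,-55,13,83,0]';python3 -c "
from h import *
print(loc())"; python3 -m crank '[-6,1,8,0,-11,3,16,0,-17,4,25,0,-22,5,33,0,-28,7,41,0,-28,7,60,0,-28,7,60,0,-28,7,60,0]';python3 - <<'E'
from h import *
print(loc()); s=shot("side"); print(rod(s,335,380,205,252,60))
E
```

```text
time: 19.85
tcp_pos: [0.5122, -0.3032, 0.2892]
eef_rot: [0.116, 0.993, -0.0, 0.0]
contact_force: [-0.4, -0.1, -1.2]
width: 0.009
grasp_force: 30.0
(array([-84.2,   1.7, 119.2]), 'F u,l,z', array([-0.4, -0.2, -1.2]), 'M', array([ 0.14, -0.08, -0.02]))
time: 20.52
tcp_pos: [0.485, -0.2968, 0.3494]
eef_rot: [0.116, 0.993, -0.001, 0.001]
contact_force: [0.1, 0.6, -0.8]
width: 0.0085
grasp_force: 30.0
(array([-112.1,    1.6,  179.4]), 'F u,l,z', array([-0.1,  0.6, -0.8]), 'M', array([ 0.11, -0.11, -0.04]))
[(335, 220.1, 28), (338, 219.5, 30), (341, 218.5, 28), (344, 217.0, 25), (347, 217.0, 25), (350, 217.0, 25), (353, 217.0, 25), (356, 216.6, 24), (359, 221.2, 33), (362, 221.2, 30), (365, 221.7, 34), (368, 223.0, 37), (371, 222.0, 35), (374, 221.2, 33), (377, 218.5, 28)]
```

```bash
python3 -m crank '[0,0,20,-7,50,20,20,-14,100,45,20,-21,150,70,20,-28,203,90,20,-90,203,90,20,-90,203,90,20,-90,203,90,20,-90,203,90,20,-90,203,90,20,-90,203,90,20,-90,203,90,20,-90,203,90,20,-90,203,90,20,-90,203,90,20,-90,203,90,20,-90]';python3 - <<'E'
from h import *
print(loc()); s=shot("side");t=shot("top")
p=env.sense()["tcp_pos"]
w=lambda k,f:p+np.array([*(-l*np.cos(f)),-np.sin(f)])*k
for ph in(45,55,65):
    f=np.radians(ph);print(ph,proj(s,[w(.052,f),w(.167,f)]).round(1).tolist())
cv2.imwrite("pics/k.png",crop(s,330,170,130,110,5))
E
```

```text
time: 21.9
tcp_pos: [0.6875, -0.2063, 0.3672]
eef_rot: [0.784, 0.621, -0.0, -0.001]
contact_force: [-0.1, 0.1, -0.3]
width: 0.0087
grasp_force: 30.0
(array([ 63.7, 136.9, 197.2]), 'F u,l,z', array([-0.1,  0.1, -0.3]), 'M', array([-0.01, -0.07,  0.04]))
45 [[403.7, 172.4], [407.5, 221.4]]
55 [[403.1, 174.3], [405.5, 226.3]]
65 [[402.5, 175.5], [403.5, 228.6]]
```

```bash
python3 -m crank '[0,0,-30,0,0,0,-60,0,0,0,-70,0,0,0,-70,0]' ;python3 -m crank '[0,0,-4,0,0,0,-8,0,0,0,-8,0]'; python3 -m crank '[0,0,-3,0,0,0,-5,0,0,0,-5,0]'
```

```text
time: 22.33
tcp_pos: [0.6858, -0.2055, 0.294]
eef_rot: [0.784, 0.621, -0.002, -0.004]
contact_force: [-0.5, 0.2, -1.0]
width: 0.0086
grasp_force: 30.0
time: 22.58
tcp_pos: [0.6883, -0.2066, 0.2913]
eef_rot: [0.784, 0.62, 0.0, 0.001]
contact_force: [-0.1, 0.6, -0.4]
width: 0.0087
grasp_force: 30.0
time: 22.83
tcp_pos: [0.6884, -0.2063, 0.2864]
eef_rot: [0.784, 0.621, 0.001, 0.001]
contact_force: [-0.3, 1.0, 2.1]
width: 0.0085
grasp_force: 30.0
```

```bash
python3 -m crank '[1,6,-6,0,3,12,-12,0,5,19,-18,0,6,24,-23,0,7,29,-29,0,8,33,-34,0,9,38,-40,0,10,42,-46,0,11,45,-53,0,11,45,-53,0]';python3 -c "
from h import *
print(loc())"; python3 -m crank '[0,3,-6,0,1,7,-13,0,2,10,-19,0,3,12,-26,0,3,14,-33,0,4,16,-40,0,4,17,-45,0,4,17,-49,0,4,17,-49,0]';python3 -c "
from h import *
print(loc())"
```

```text
time: 23.67
tcp_pos: [0.6982, -0.16, 0.23]
eef_rot: [0.784, 0.621, -0.0, -0.002]
contact_force: [1.5, 1.8, 2.0]
width: 0.0088
grasp_force: 30.0
(array([ 63.3, 184.4,  60. ]), 'F u,l,z', array([1.1, 2.1, 2. ]), 'M', array([-0.1 , -0.3 ,  0.17]))
time: 24.42
tcp_pos: [0.7023, -0.1436, 0.1819]
eef_rot: [0.784, 0.62, -0.0, -0.001]
contact_force: [0.5, 0.4, 0.2]
width: 0.0087
grasp_force: 30.0
(array([ 63.4, 201.3,  11.9]), 'F u,l,z', array([0.4, 0.5, 0.2]), 'M', array([-0.1 , -0.13,  0.08]))
```

```bash
python3 -m crank '[0,1,-6,0,0,1,-12,0,0,2,-18,0,0,2,-22,0,0,2,-25,0,0,2,-25,0]';python3 - <<'E'
from h import *
print(loc()); s=shot("side")
p=env.sense()["tcp_pos"]
for ph in(-5,0,5,10):
    f=np.radians(ph);print(ph,proj(s,[p+np.array([*(-l*np.cos(f)),-np.sin(f)])*k for k in(.03,.052,.08,.1,.13,.167)]).round(1).tolist())
print(rod(s,380,418,235,258,0)[:0])
g=cv2.cvtColor(s["image"],cv2.COLOR_RGB2GRAY);print(g[216:262:1,384:414])
E
```

```text
time: 24.92
tcp_pos: [0.7025, -0.1421, 0.1572]
eef_rot: [0.784, 0.62, -0.0, -0.001]
contact_force: [0.4, 1.0, 1.2]
width: 0.0085
grasp_force: 30.0
(array([ 63.2, 202.8, -12.8]), 'F u,l,z', array([0.1, 1.1, 1.2]), 'M', array([-0.1 , -0.15,  0.13]))
-5 [[396.1, 235.0], [397.3, 237.6], [398.9, 241.1], [400.1, 243.7], [401.9, 247.7], [404.4, 253.0]]
0 [[396.0, 236.0], [397.2, 239.4], [398.8, 243.9], [399.9, 247.3], [401.8, 252.6], [404.1, 259.4]]
5 [[396.0, 237.0], [397.1, 241.2], [398.6, 246.7], [399.8, 250.8], [401.5, 257.2], [403.8, 265.5]]
10 [[395.9, 238.0], [397.0, 242.9], [398.5, 249.3], [399.5, 254.1], [401.2, 261.5], [403.4, 271.2]]
[]
[[188 194 129 ...  17  15  16]
 [181 180 180 ...  15  17  16]
 [178 178 176 ...  14  16  17]
 ...
 [ 92  34   7 ... 128 127 127]
 [122  52   6 ... 123 123 123]
 [129  56   6 ... 123 124 124]]
```

```bash
python3 -m crank '[0,0,15,0,0,0,45,0,0,0,80,0,0,0,100,7,-40,-20,100,14,-285,-138,100,90,-285,-138,100,90,-285,-138,100,90,-285,-138,100,90,-285,-138,100,90,-285,-138,100,90,-285,-138,100,90,-285,-138,100,90,-285,-138,90,90,-285,-138,60,90,-285,-138,45,90,-285,-138,45,90,-285,-138,45,90]';python3 - <<'E'
from h import *
print(loc()); s=shot("side");print(rod(s,303,376,232,256))
p=env.sense()["tcp_pos"]
for ph in(-5,0,5):
    f=np.radians(ph);print(ph,proj(s,[p+np.array([*(u*np.cos(f)),-np.sin(f)])*k for k in(.052,.1,.167)]).round(1).tolist())
cv2.imwrite("pics/l.png",crop(s,270,190,140,100,5))
E
```

```text
time: 26.47
tcp_pos: [0.4171, -0.2801, 0.2027]
eef_rot: [0.117, 0.993, 0.001, -0.001]
contact_force: [0.4, 0.0, -0.4]
width: 0.0086
grasp_force: 30.0
(array([-182. ,    2. ,   32.7]), 'F u,l,z', array([ 0.4,  0.1, -0.4]), 'M', array([ 0.07, -0.16,  0.01]))
[(303, 247.0, 7), (306, 245.2, 8), (309, 247.0, 17), (312, 242.1, 8), (315, 247.0, 5), (318, 239.9, 13), (321, 240.0, 12), (324, 240.0, 12), (327, 240.2, 11), (330, 240.5, 10), (333, 240.5, 10), (336, 241.0, 9), (339, 241.8, 8), (342, 247.0, 5), (345, 247.0, 5), (348, 247.0, 5), (351, 247.0, 5), (354, 247.0, 5), (357, 242.5, 8), (360, 240.0, 12), (363, 239.2, 12), (366, 238.6, 11), (369, 235.5, 8), (372, 235.5, 8), (375, 235.5, 6)]
-5 [[312.7, 244.6], [336.1, 242.4], [369.1, 239.4]]
0 [[312.8, 246.6], [336.4, 246.4], [369.3, 246.0]]
5 [[312.8, 248.7], [336.2, 250.3], [368.8, 252.6]]
```

View pics/l.png

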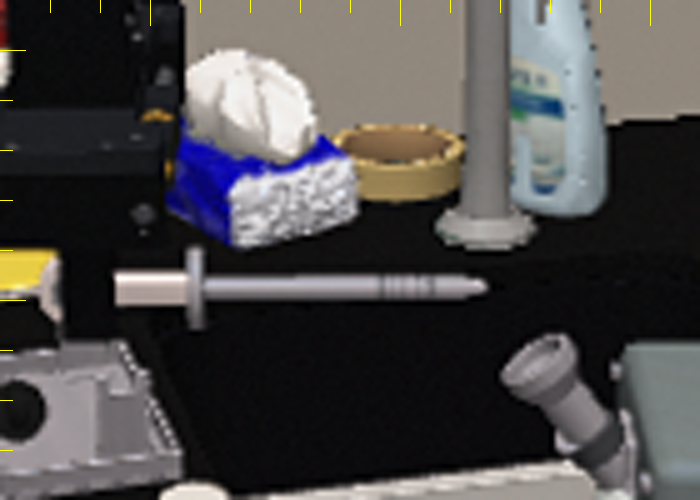

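The dipstick shows level: the rod stays on row 247 from column 315 to its tip at about 367. The mouth is open at (378,263), and the plug is in the tray at about (273,272). I'll let the arm settle and hand in.

```bash
python3 -m crank '[0,0,5,0,0,0,5,0,0,0,5,0,0,0,5,0,0,0,5,0,0,0,5,0]'; python3 -c "
from station import workorder
print(workorder.job_done())"
```

```text
time: 27.02
tcp_pos: [0.4178, -0.2803, 0.2085]
eef_rot: [0.116, 0.993, -0.0, 0.0]
contact_force: [-0.2, -0.4, -0.7]
width: 0.0088
grasp_force: 30.0
the job is handed in; nothing more can be done
None
```

The job is handed in at 27 s, with no verdict returned: the plug lies in the drip tray, the dipstick went in until its collar seated on the mouth (about 27 N, no gap visible) and was drawn straight out, and it is held level by its handle at about 0.21 m, touching nothing. To tilt it I pressed its tip against the tube's flare, and to level it again I pressed the tip on the pump's case top.

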